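Get the palm tamper out from behind the shaker and the milk pitcher

TASK

The palm tamper is walled in behind the cocoa shaker and the milk pitcher on the organiser: first move both of those onto the wooden side tray, then set the tamper in the middle of the cork disc on the tamping mat. Only then put the shaker back in the middle of its round pad and the pitcher back in the middle of its square pad. Keep all three upright throughout, and leave the espresso cup and the water glass where they stand.

Things in the scene. Friction and masses are not known exactly. Their poses are not given: they have to be found in the camera images.
- shaker: Loose steel cocoa shaker, a plain upright cylinder 62 mm in diameter (dark lid band 63 mm from 100 mm up), 120 mm tall in all, with a dark chamfered lid with sprinkling holes. About 0.35 kg. Origin: centre of its underside; z up along its axis. Stands on the round pad at the start.
- pitcher: Loose open steel milk pitcher, 112 mm tall, on the square pad at first: base 68 mm wide to 35 mm up, straight neck 60 mm in diameter from 60 to 100 mm up, rim 64. 0.3 kg. Origin: centre of underside; z up. Loop handle along its +x, out to 67 mm from the axis, 24 to 105 mm up (at first towards the robot); small spout on -x. Grip the neck across its y axis, clear of both.
- tamper: Loose palm tamper, a squat puck 42 mm tall: steel base 58 mm in diameter, 14 mm high, short waist, dark wooden cap 60 mm in diameter from 18 to 38 mm up, chamfered above. About 0.38 kg. Origin: centre of its underside; z up. At first on the organiser's floor (4 mm up) before its back rail, about 13 mm from each of the two taller things.
- organiser: Fixed black stand: plate 4 mm thick, 240 mm along y, from 110 mm before to 80 mm behind its origin along x, with a rail 40 mm high, 5 mm thick along its back edge (centred at x = +77.5 mm). Origin: on its underside, on the counter; x points away from the robot at yaw 0. Carries the two pads side by side, 116 mm between centres.
- round_pad: Fixed round cork pad on the organiser, 84 mm in diameter and 4 mm thick: the shaker's place. Origin: centre of its underside, 4 mm above the counter, so its top is 8 mm above the counter. May be left or right of the square pad.
- square_pad: Fixed square cork pad on the organiser, 84 x 84 mm and 4 mm thick, set cornerwise (its corners on its x and y axes): the pitcher's place. Origin: centre of its underside, 4 mm above the counter, so its top is 8 mm above the counter.
- tray: Fixed wooden side tray, 270 mm along its x, 150 mm along its y, 15 mm high, walls 5 mm thick, inner floor 5 mm above its underside. Empty at the start. Origin: centre of its underside, on the counter. May be on the left or the right.
- tamping_mat: Fixed black rubber tamping mat with a cork disc, 84 mm in diameter, top 14 mm above the counter: the tamper's place. Origin: on the counter under the disc's centre. The mat is 110 mm along y, from x = +55 to -160 mm; there a portafilter up to 60 mm high rests in a cradle at x = -105 mm (nearest edge 71 mm from the disc's centre), its handle pointing to -x. Left or right.
- cup: White espresso cup with a handle on its +y side, 64 mm in diameter, 55 mm tall, standing loose in front of the organiser. Origin: centre of its underside. Bystander, to be left alone.
- glass: Water glass, 60 mm in diameter, 90 mm tall, standing loose at the back left of the counter. Origin: centre of its underside. Bystander, to be left alone.
Not all that is in view belongs to the job. Of the things that look like the tamper, take the one that is farthest to the robot's left at the start.

How it is judged:
On the way, in this order (a step that is already met when the one before it is completed fails the run):
1. shaker and pitcher both stand released on the side tray (x of shaker in the frame of tray between -0.1 and 0.1 m and y of shaker in the frame of tray between -0.045 and 0.045 m and z of each of shaker, pitcher in the frame of tray below 0.011 m and contact force between the fingers and shaker below 0.3 N and angle between each of shaker, pitcher's own z axis and vertical below 0.1 rad and linear speed of each of shaker, pitcher below 0.02 m/s and x of pitcher in the frame of tray between -0.1 and 0.1 m and y of pitcher in the frame of tray between -0.045 and 0.045 m and contact force between the fingers and pitcher below 0.3 N), for 0.2 s.
2. the tamper stands released in the middle of the cork disc, with shaker and pitcher still on the side tray (all of step 1 and horizontal distance between tamper and tamping_mat below 0.013 m and z of tamper in the frame of tamping_mat between 0.011 and 0.018 m and contact force between the fingers and tamper below 0.3 N and angle between tamper's own z axis and vertical below 0.1 rad and linear speed of tamper below 0.02 m/s), for 0.2 s.
3. shaker back on the round pad and pitcher back on the square pad, tamper still on its disc (horizontal distance between shaker and round_pad below 0.013 m and z of shaker in the frame of round_pad between 0.001 and 0.008 m and contact force between the fingers and shaker below 0.3 N and angle between each of shaker, pitcher, tamper's own z axis and vertical below 0.1 rad and linear speed of each of shaker, pitcher, tamper below 0.02 m/s and horizontal distance between pitcher and square_pad below 0.013 m and z of pitcher in the frame of square_pad between 0.001 and 0.008 m and contact force between the fingers and pitcher below 0.3 N and horizontal distance between tamper and tamping_mat below 0.013 m and z of tamper in the frame of tamping_mat between 0.011 and 0.018 m and contact force between the fingers and tamper below 0.3 N), for 0.2 s.
At the end, for the whole second after the job is handed in: The shaker stands on the round pad, the pitcher on the square pad and the tamper on the tamping mat's cork disc, each within 13 mm of the middle, upright (within 0.1 rad), released and at rest (all of step 3); the robot touches nothing.
It fails at once if the shaker is tipped over (more than 0.5 rad) (angle between shaker's own z axis and vertical above 0.5 rad).
It fails at once if the pitcher is tipped over (more than 0.5 rad) (angle between pitcher's own z axis and vertical above 0.5 rad).
It fails at once if the tamper is tipped over (more than 0.5 rad) (angle between tamper's own z axis and vertical above 0.5 rad).
It fails at once if the cup is disturbed (moved more than 25 mm) (distance of cup from where it was at the start of the episode above 0.025 m).
It fails at once if the glass is disturbed (moved more than 25 mm) (distance of glass from where it was at the start of the episode above 0.025 m).
It also fails if it takes over 109 s, if anything falls off the work surface, if the arm or the gripper's body presses on something with over 40 N, if the wrist force passes 120 N, or if a joint passes its speed limit or range.

ROBOT

A 7-joint arm with a two-finger parallel gripper is mounted at the origin on the work surface. World frame = base frame: x ahead of the robot, y to its left, z up, the work surface at z = 0. Lengths are in m, angles in rad, forces in N, time in s.
With the tool pointing down it reaches from about 0.425 to 0.875 m from the base axis. Payload 4.7 kg.
Tool frame: the origin (TCP) lies midway between the tips of the shut fingers; the grasp point (between the pads) lies 19 mm behind it; x points along the fingers, y is the direction in which the jaws open and shut, and the axes are right-handed (so a half turn about x gives the same grasp; the last joint's range is limited). The gripper opens to 85 mm and grips with 20 to 120 N. Pads are 22 mm wide; open, the fingers measure 114 mm over their backs; the gripper's body (76 mm by 85 mm) begins 54 mm behind the grasp point. The pads swing forward as they close: fully open they stand 13 mm farther back than shut.
Start: joints at [1.261, 0.321, -0.07, 1.45, 0.023, 1.371, -0.057], TCP at [0.207, -0.616, 0.231] pointing down, gripper open.
Joint ranges: [-2.86, 2.86], [-0.3, 2.09], [-1.38, 1.24], [0.06, 2.45], [-1.56, 4.7], [0.09, 2.05], [-2.69, 2.69]. Speed limits (rad/s): [2.57, 2.57, 3.14, 3.14, 3.14, 3.14, 3.14].

INTERFACE

Orientations are given as a unit quaternion [x, y, z, w].
In Python, from bench import readout, imaging, order gives the robot as it stands.
- The arm moves only by the tool jog_arm, never from a script. Its argument "targets" is a list that holds one entry, the list of rows, each a list of 7 numbers: the shift along the world's x, y, z in mm, then the turn, a rotation vector about the world's x, y, z in rad, then the closure, from -1 (fully open) to 1 (shut). A call has exactly 5 rows; each row is the pose to reach, as a shift and turn from the pose commanded when the call began; what a row does not reach only later rows make up. A row lasts 1/8 s, in which the tool goes at most 62.5 mm and 10.7 degrees, less where a joint would pass 70% of its speed; a pose out of reach is approached as far as the arm can. A call with a gripper value outside its range is refused whole. The fingers move at their own pace and stop on an object; the grip force is fixed at half the most. Time passes only in rows, so rows that repeat a pose let the fingers close, or fill a call up. It gives the time, the measured TCP pose, the force and the opening at its end, in the units of the state.
- readout.observe(): the state, without advancing time (a new reading comes with each control period).
- imaging.camera(name): name is "scene" or "side" or "wrist"; returns the picture (480x640x3 uint8, red, green, blue); there is no depth.
- imaging.camera_model(name): a dict with "intrinsics" (3x3 intrinsics, pixels), "cam_to_world" (4x4, takes a point from camera to world coordinates); the wrist camera has in their place "hand_eye" (4x4, takes a point from camera to tool coordinates, whose origin is the TCP and whose axes are the tool frame's). Camera axes: x right, y down, z forward; pixel columns grow to the right and rows downward; lengths in m; the calibration is good to about 2 mm. The wrist camera is an equidistant fisheye: a pixel r from the principal point sees the ray r / f radians off the axis. A picture is of the moment at which its call begins: read the wrist's pose just before it. camera_model takes no time and is no camera call.
- order.sign_off(): hands the job in, once; it reports no verdict.
The state is a dict: "clock": time; "qpos": joint angles; "dq": joint speeds; "joint_torque": joint torques, N m; "position": TCP position; "tool_rot": TCP orientation; "wrist_force": force on the tool from outside, world axes, zero at the start; "torque": the same for the moment, N m; "gripper_width": finger opening in m.
Only numpy, scipy, OpenCV 4.12 (cv2) and the standard library are available. Lean on these libraries where they do the work, as an engineer would, in place of code of your own. Each camera call takes 0.05 s, during which the arm holds its last target. There are 200 camera calls.

## Working session

There is one attempt and no reset: what is moved stays moved. The work goes in short steps, Python scripts to look and compute and a tool call to move; the robot and the scene stay as the last step left them, time stands still between calls to the robot, and variables do not carry over. Pictures are saved under pics/ and viewed, about 12 in all and at most 16, crops included, and the job is handed in when it is done.

Besides the shell and the picture viewer there is one more tool, called after ">>>" by a JSON object that holds its "fn" and its "kwargs", one argument or row to a line. jog_arm: Moves the arm, as the interface text tells. Its arguments: {"type":"object","properties":{"targets":{"type":"array"}},"required":["targets"]}

```bash
ls; mkdir -p pics; python3 - <<'E'
from bench import readout, imaging
import cv2, numpy as np
np.set_printoptions(precision=4,suppress=True)
print(readout.observe())
for n in ("scene","side","wrist"):
    m=imaging.camera_model(n); print(n,m)
    cv2.imwrite(f"pics/{n}0.png",imaging.camera(n)[:,:,::-1])
E
```

```text
pics
{'clock': 0.0, 'qpos': array([ 1.2611,  0.3218, -0.0701,  1.4517,  0.0226,  1.3708, -0.0569]), 'dq': array([-0.0015,  0.0003, -0.0016,  0.0015,  0.0015,  0.0002, -0.0004]), 'joint_torque': array([  0.0003, -49.3579,  -0.3826, -31.4326,   0.013 ,   0.0115,
        -0.    ]), 'position': array([ 0.2066, -0.6157,  0.2302]), 'tool_rot': array([-0.6977, -0.1147,  0.698 , -0.1133]), 'wrist_force': array([ 0.2888,  0.1694, -0.2974]), 'torque': array([-0.0003,  0.0071,  0.0006]), 'gripper_width': 0.08528407075168863}
scene {'intrinsics': array([[581.865 ,   0.    , 309.7243],
       [  0.    , 581.865 , 241.1422],
       [  0.    ,   0.    ,   1.    ]]), 'cam_to_world': array([[ 0.2299,  0.8147, -0.5323,  1.2898],
       [ 0.9732, -0.1906,  0.1287, -0.165 ],
       [ 0.0034, -0.5477, -0.8367,  1.1471],
       [ 0.    ,  0.    ,  0.    ,  1.    ]])}
side {'intrinsics': array([[552.0925,   0.    , 310.2854],
       [  0.    , 552.0925, 237.0917],
       [  0.    ,   0.    ,   1.    ]]), 'cam_to_world': array([[-0.9501, -0.1818,  0.2535,  0.3346],
       [-0.3119,  0.5327, -0.7867,  0.7808],
       [ 0.008 , -0.8265, -0.5629,  0.6011],
       [ 0.    ,  0.    ,  0.    ,  1.    ]])}
wrist {'intrinsics': array([[371.6483,   0.    , 323.6447],
       [  0.    , 371.6483, 237.5111],
       [  0.    ,   0.    ,   1.    ]]), 'hand_eye': array([[-0.0003, -0.3117,  0.9502, -0.1414],
       [ 1.    , -0.0001,  0.0003, -0.0009],
       [-0.    ,  0.9502,  0.3117, -0.0797],
       [ 0.    ,  0.    ,  0.    ,  1.    ]])}
```

View pics/scene0.png

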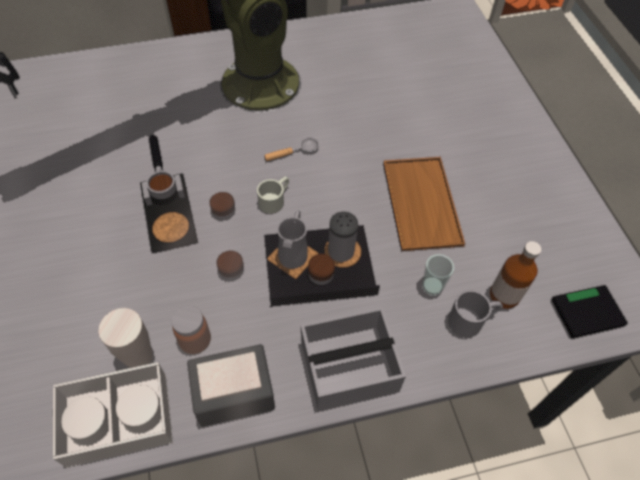

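View pics/side0.png

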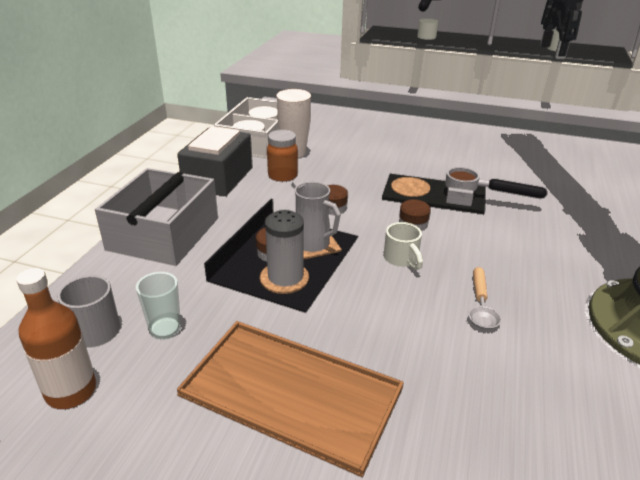

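The scene camera faces the robot, so image right is the robot's left. The tray is on the left around (423,203), the mat disc on the right at (171,227). The wanted tamper is at (321,268) on the organiser, with the pitcher at (292,240) and the shaker at (343,235).

```bash
cat > h.py <<'E'
import cv2, numpy as np
from bench import readout, imaging
from scipy.spatial.transform import Rotation as R
np.set_printoptions(precision=4,suppress=True)
def ray(n,px,pose=None):
    m=imaging.camera_model(n);K=m["intrinsics"];px=np.atleast_2d(np.float64(px))
    d=(px-K[:2,2])/[K[0,0],K[1,1]]
    if n=="wrist":
        s=pose or readout.observe();r=np.linalg.norm(d,axis=1,keepdims=True)
        d=np.hstack([d/np.maximum(r,1e-9)*np.sin(r),np.cos(r)])
        T=np.eye(4);T[:3,:3]=R.from_quat(s["tool_rot"]).as_matrix();T[:3,3]=s["position"];T=T@m["hand_eye"]
    else:
        d=np.hstack([d,np.ones((len(d),1))]);T=m["cam_to_world"]
    return T[:3,3],d@T[:3,:3].T
def plane(n,px,z,pose=None):
    o,d=ray(n,px,pose);return o+d*((z-o[2])/d[:,2])[:,None]
def proj(n,P,pose=None):
    m=imaging.camera_model(n);K=m["intrinsics"];P=np.atleast_2d(P)
    if n=="wrist":
        s=pose or readout.observe();T=np.eye(4);T[:3,:3]=R.from_quat(s["tool_rot"]).as_matrix();T[:3,3]=s["position"];T=T@m["hand_eye"]
    else: T=m["cam_to_world"]
    c=(P-T[:3,3])@T[:3,:3]
    if n=="wrist":
        r=np.linalg.norm(c[:,:2],axis=1);t=np.arctan2(r,c[:,2]);q=c[:,:2]*(t/r)[:,None]
    else: q=c[:,:2]/c[:,2:]
    return q*[K[0,0],K[1,1]]+K[:2,2]
def snap(n,f):
    s=readout.observe();im=imaging.camera(n)[:,:,::-1].copy();cv2.imwrite(f"pics/{f}.png",im);return s,im
E
python3 - <<'E'
from h import *
a=cv2.imread("pics/scene0.png");b=cv2.imread("pics/side0.png")
for n,im in(("scene",a),("side",b)):
    hsv=cv2.cvtColor(im,cv2.COLOR_BGR2HSV)
    m=cv2.inRange(hsv,(5,90,90),(20,200,255))
    k,l,s,c=cv2.connectedComponentsWithStats(m)
    for i in range(1,k):
        if s[i,4]>150:
            cn=cv2.findContours((l==i).astype(np.uint8),0,1)[0][0]
            e=cv2.fitEllipse(cn); print(n,s[i],c[i],"ell",np.round(e[0],1),plane(n,e[0],.014)[0,:2],cv2.approxPolyDP(cv2.convexHull(cn),6,True)[:,0].tolist() )
print(proj("scene",[[.5,0,.12],[.6,0,.12]]))
A=cv2.resize(a[125:310,130:480],None,fx=2.28,fy=2.28,interpolation=2);cv2.imwrite("pics/sa.png",A)
B=cv2.resize(b[170:310,200:480],None,fx=2.85,fy=2.85,interpolation=2);cv2.imwrite("pics/sb.png",B)
E
```

```text
scene [505   0  60  11 470] [534.5553   3.9468] ell [533.4   4.1] [-0.1461  0.9092] [[564, 0], [531, 10], [505, 1]]
scene [265 148  28  13 181] [277.9779 153.7459] ell [277.7 153.8] [ 0.2881 -0.0094] [[292, 151], [265, 158]]
scene [ 384  157   81   93 5441] [422.2893 203.4613] ell [422.5 204. ] [0.5265 0.301 ] [[439, 157], [464, 243], [403, 249], [384, 161]]
scene [211 193  21  16 235] [220.6426 200.5362] ell [220.7 200.4] [ 0.4041 -0.1747] [[230, 197], [227, 206], [211, 205], [217, 194]]
scene [152 212  37  31 869] [170.2232 226.7296] ell [170.2 226.7] [ 0.4542 -0.3024] [[187, 219], [187, 231], [174, 241], [152, 231], [165, 213]]
scene [335 242  26  25 224] [351.4598 257.3304] ell [346.7 254.2] [0.623  0.0837] [[357, 242], [356, 262], [335, 265]]
scene [288 247  30  32 269] [303.052 263.223] ell [302.3 262. ] [ 0.6203 -0.0202] [[316, 251], [297, 277], [289, 274], [307, 247]]
scene [218 252  16  18 187] [225.2513 260.4866] ell [225.4 260.5] [ 0.5765 -0.1898] [[231, 252], [230, 267], [220, 267], [220, 256]]
scene [506 255  31  27 421] [519.6295 268.2969] ell [520.5 268.2] [0.7486 0.45
[... 948 characters left out ...]
2.3179 282.6177] ell [284.1 276.1] [0.6045 0.0874] [[308, 272], [301, 288], [286, 293], [260, 281], [266, 266]]
side [474 268  13  33 319] [479.5925 283.2947] ell [479.7 283.7] [0.2849 0.0007] [[476, 268], [485, 299], [476, 296]]
side [  19  287   59   73 2841] [ 45.8138 327.333 ] ell [ 46.  327.1] [0.9026 0.3199] [[46, 287], [73, 312], [77, 343], [40, 359], [27, 354], [19, 326], [24, 294]]
side [  177   321   226   156 18693] [295.3567 394.9971] ell [297.  395.7] [0.499  0.3215] [[177, 389], [236, 321], [402, 382], [361, 476]]
side [ 43 383  46  26 436] [ 65.2523 400.4128] ell [ 66. 396.] [0.7882 0.4192] [[88, 383], [75, 406], [53, 407], [43, 396]]
[[298.7534 190.8645]
 [309.0063 226.7099]]
```

View pics/sa.png

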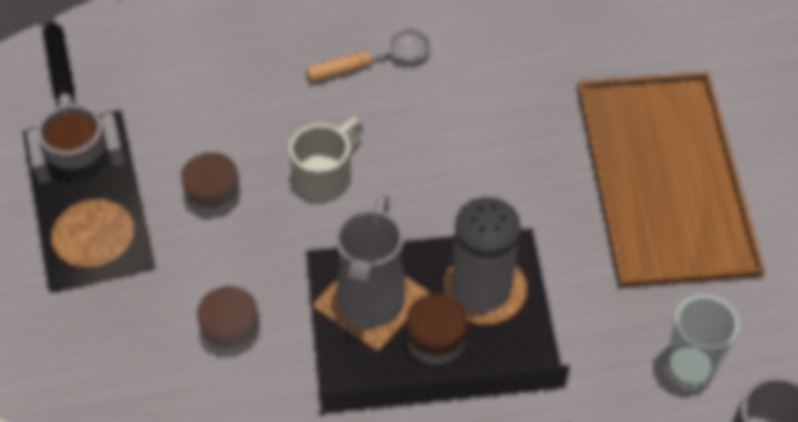

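View pics/sb.png

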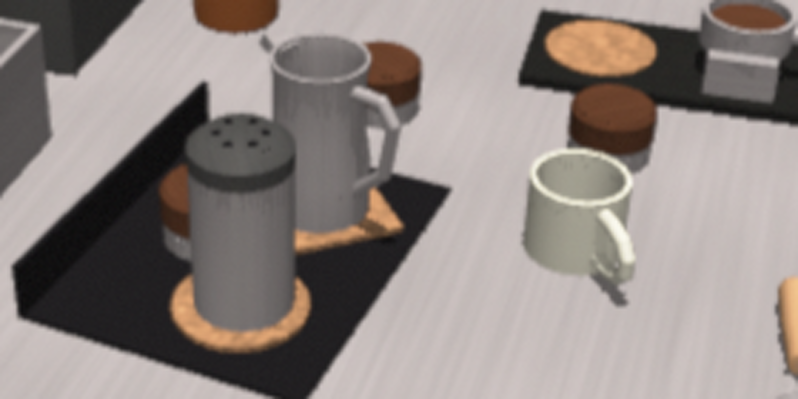

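```bash
python3 - <<'E'
from h import *
S=lambda *p:np.array(p)/2.28+[130,125]
B=lambda *p:np.array(p)/2.85+[200,170]
def p(name,n,px,z): print(name,n,plane(n,px,z)[:,:2].tolist() if 0 else plane(n,px,z)[:,:2])
p("shaker","scene",S((487,222)),.126);p("shaker","side",B((242,147)),.126)
p("pitcher","scene",S((370,240)),.120);p("pitcher","side",B((321,60)),.120)
p("tamper","scene",S((437,320)),.044)
p("org front","scene",S((307,248),(533,231)),.004);p("org front","side",B((450,187),(305,399)),.004)
p("railtop R,L","side",B((207,83),(16,265)),.04)
p("tray","scene",S((578,82),(708,74),(762,274),(620,285)),.015)
p("tray","side",[(177,389),(236,325),(402,382),(361,464)],.015)
p("cup","scene",S((320,150)),.055);p("cup","side",B((580,178)),.055)
p("glass","scene",S((706,325)),.09);p("glass","side",[(160,288)],.09)
p("disc","scene",[(170.2,226.7)],.014);p("disc","side",[(410.3,186.4)],.014)
p("mat corners","scene",S((25,130),(122,112),(154,267),(51,290)),.006)
p("roundpad edges R","scene",S((528,290)),.008);
p("roundpad bottom","scene",S((487,322)),.008);
p("rp side L,R,bottom","side",B((171,303),(311,303),(240,350)),.008);
p("sq corner L,bottom","scene",S((314,303),(380,348)),.008);
p("sq corner ","side",B((404,229)),.008);
s=readout.observe();print(R.from_quat(s["tool_rot"]).as_matrix())
E
```

```text
shaker scene [[0.6099 0.0738]]
shaker side [[0.6005 0.0881]]
pitcher scene [[ 0.6008 -0.0369]]
pitcher side [[ 0.5924 -0.0301]]
tamper scene [[0.6561 0.0157]]
org front scene [[ 0.518  -0.0883]
 [ 0.5508  0.1463]]
org front side [[ 0.5181 -0.0883]
 [ 0.5435  0.146 ]]
railtop R,L side [[ 0.701  -0.1076]
 [ 0.7301  0.1272]]
tray scene [[0.374  0.2492]
 [0.396  0.3955]
 [0.662  0.3552]
 [0.6417 0.2104]]
tray side [[0.6548 0.3629]
 [0.6315 0.2247]
 [0.3707 0.2548]
 [0.3941 0.3932]]
cup scene [[ 0.4344 -0.0553]]
cup side [[ 0.4278 -0.0502]]
glass scene [[0.7445 0.2493]]
glass side [[0.7294 0.2606]]
disc scene [[ 0.4541 -0.3024]]
disc side [[ 0.4532 -0.298 ]]
mat corners scene [[ 0.295  -0.3608]
 [ 0.2936 -0.2541]
 [ 0.5067 -0.2456]
 [ 0.5107 -0.3508]]
roundpad edges R scene [[0.6221 0.1199]]
roundpad bottom scene [[0.6491 0.0696]]
rp side L,R,bottom side [[0.6464 0.0941]
 [0.5661 0.0669]
 [0.5914 0.122 ]]
sq corner L,bottom scene [[ 0.5879 -0.0943]
 [ 0.6538 -0.0409]]
sq corner  side [[ 0.5332 -0.0256]]
[[-0.0005  0.3182 -0.948 ]
 [ 0.0014 -0.948  -0.3182]
 [-1.     -0.0015  0.0001]]
```

>>> {"fn": "jog_arm", "kwargs": {
  "targets": [
    [[26,43,2,0,0,-0.03,-1],[52,86,4,0,0,-0.06,-1],[78,129,6,0,0,-0.09,-1],[104,172,8,0,0,-0.12,-1],[130,215,10,0,0,-0.15,-1]]
  ]
}}

```text
clock: 0.78
position: [0.3374, -0.3996, 0.2412]
tool_rot: [-0.704, -0.061, 0.705, -0.061]
wrist_force: [0.7, 0.2, 0.2]
gripper_width: 0.0851
```

>>> {"fn": "jog_arm", "kwargs": {
  "targets": [
    [[26,43,2,0,0,-0.03,-1],[52,86,4,0,0,-0.06,-1],[78,129,6,0,0,-0.09,-1],[104,172,8,0,0,-0.12,-1],[130,215,10,0,0,-0.15,-1]]
  ]
}}

```text
clock: 1.4
position: [0.4673, -0.1848, 0.2513]
tool_rot: [-0.707, -0.008, 0.707, -0.008]
wrist_force: [1.1, -0.4, -0.2]
gripper_width: 0.0852
```

>>> {"fn": "jog_arm", "kwargs": {
  "targets": [
    [[26,43,2,0,0,-0.03,-1],[52,86,4,0,0,-0.06,-1],[78,129,6,0,0,-0.09,-1],[104,172,8,0,0,-0.12,-1],[130,215,10,0,0,-0.15,-1]]
  ]
}}

```text
clock: 2.02
position: [0.5974, 0.0299, 0.2612]
tool_rot: [-0.706, 0.045, 0.706, 0.045]
wrist_force: [0.9, -0.9, -0.1]
gripper_width: 0.0858
```

```bash
python3 - <<'E'
from h import *
s,im=snap("wrist","w1")
print(s["qpos"],s["position"])
def circ(c,r,z,col):
    t=np.linspace(0,2*np.pi,60);P=np.c_[c[0]+r*np.cos(t),c[1]+r*np.sin(t),np.full(60,z)]
    cv2.polylines(im,[np.int32(proj("wrist",P,s)*1)],True,col,1)
circ((.608,.081),.042,.008,(0,255,0));circ((.606,.080),.0315,.126,(0,0,255));circ((.596,-.034),.032,.12,(0,0,255))
circ((.656,.016),.03,.042,(255,255,0))
cv2.imwrite("pics/w1o.png",cv2.resize(im,(800,600)))
E
```

```text
[ 0.4454  0.2547 -0.6467  1.5233  0.1546  1.4156 -1.9082] [0.5974 0.0299 0.2612]
```

View pics/w1o.png

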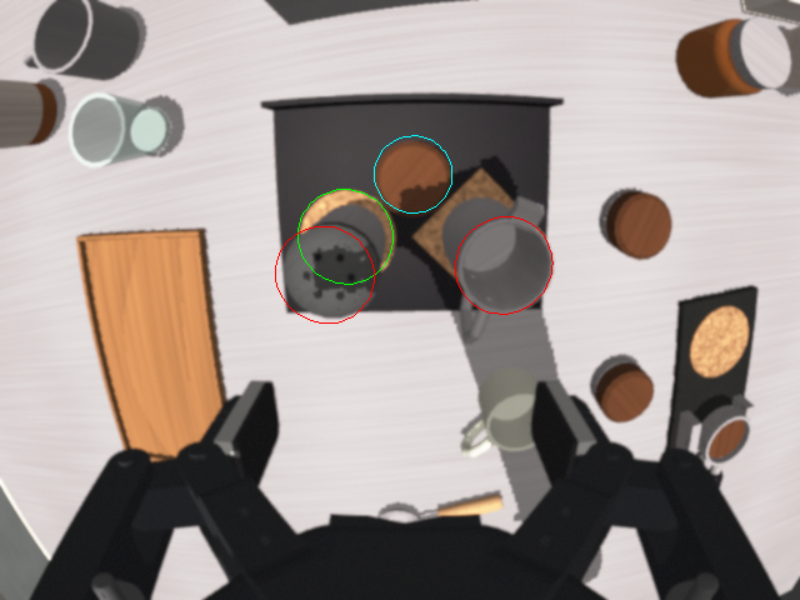

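```bash
python3 - <<'E'
from h import *
s={"position":np.array([.5974,.0299,.2612]),"tool_rot":[-.706,.045,.706,.045]}
im=cv2.imread("pics/w1.png")
q=lambda *p:np.array(p)/1.25
print("sq corners top,left",plane("wrist",q((484,168),(412,238)),.008,s)[:,:2])
print("spout,handle",plane("wrist",q((527,205)),.118,s)[:,:2],plane("wrist",q((476,333)),.1,s)[:,:2])
print("shaker",plane("wrist",q((331,273)),.126,s)[:,:2],"pitcher",plane("wrist",q((504.5,265)),.12,s)[:,:2],"tamper",plane("wrist",q((414,174)),.042,s)[:,:2])
print("rail ends top",plane("wrist",q((262,104),(563,101)),.04,s)[:,:2],"front",plane("wrist",q((288,311),(541,309)),.004,s)[:,:2])
# cork mask of round pad left arc & disc, tray
hsv=cv2.cvtColor(im,cv2.COLOR_BGR2HSV);m=cv2.inRange(hsv,(5,70,90),(22,220,255))
k,l,st,c=cv2.connectedComponentsWithStats(m)
for i in range(1,k):
    if st[i,4]>300: print(st[i],c[i])
P=plane("wrist",q((78,236),(206,230)),.015,s)[:,:2];print("tray far corners",P)
E
```

```text
sq corners top,left [[ 0.6532 -0.0445]
 [ 0.6     0.0237]]
spout,handle [[ 0.634  -0.0516]] [[ 0.5445 -0.0139]]
shaker [[0.6075 0.0753]] pitcher [[ 0.5974 -0.0336]] tamper [[0.6565 0.0156]]
rail ends top [[ 0.7306  0.1264]
 [ 0.7041 -0.1095]] front [[ 0.5466  0.1466]
 [ 0.5184 -0.0885]]
[544  15  65  61 946] [582.1237  45.0444]
[ 239  113  121  105 3478] [308.6535 150.4868]
[ 331  135   80   89 1498] [365.9212 171.8164]
[ 492  154   45   53 1796] [514.1353 180.6604]
[   61   184   119   186 15900] [122.6447 268.5295]
[ 551  244   49   59 2122] [575.1805 273.0042]
[ 481  297   41   40 1207] [501.8202 316.9843]
[568 336  28  31 546] [581.7527 351.2491]
[350 396  52  18 549] [377.6721 405.4117]
tray far corners [[0.6565 0.3566]
 [0.6354 0.2053]]
```

The organiser is as predicted: shaker about (0.607, 0.076), pitcher (0.597, −0.034) with its handle turned some 0.35 rad, tamper (0.656, 0.016) at pixel (414,174). First the shaker.

>>> {"fn": "jog_arm", "kwargs": {
  "targets": [
    [[10,46,0,0,0,0,-1],[10,46,-45,0,0,0,-1],[10,46,-95,0,0,0,-1],[10,46,-145,0,0,0,-1],[10,46,-193,0,0,0,-1]]
  ]
}}

```text
clock: 2.7
position: [0.6063, 0.0742, 0.0665]
tool_rot: [-0.706, 0.045, 0.706, 0.044]
wrist_force: [0.8, -0.4, -0.4]
gripper_width: 0.0854
```

>>> {"fn": "jog_arm", "kwargs": {
  "targets": [
    [[0,0,0,0,0,0,1],[0,0,0,0,0,0,1],[0,0,0,0,0,0,1],[0,0,0,0,0,0,1],[0,0,0,0,0,0,1]]
  ]
}}

```text
clock: 3.32
position: [0.6071, 0.0747, 0.069]
tool_rot: [0.706, -0.045, -0.705, -0.045]
wrist_force: [0.0, 0.1, -4.0]
gripper_width: 0.0604
```

>>> {"fn": "jog_arm", "kwargs": {
  "targets": [
    [[0,0,15,0,0,0,1],[0,0,40,0,0,0,1],[0,0,65,0,0,0,1],[-4,25,70,0,0,0.06,1],[-10,60,70,0,0,0.14,1]]
  ]
}}

```text
clock: 3.95
position: [0.5973, 0.1353, 0.1396]
tool_rot: [0.708, 0.005, -0.706, 0.005]
wrist_force: [0.1, 0.6, -3.8]
gripper_width: 0.0604
```

>>> {"fn": "jog_arm", "kwargs": {
  "targets": [
    [[-8,40,0,0,0,0.1,1],[-15,80,0,0,0,0.2,1],[-22,120,0,0,0,0.3,1],[-26,145,0,0,0,0.36,1],[-28,161,0,0,0,0.36,1]]
  ]
}}

```text
clock: 4.58
position: [0.5681, 0.2975, 0.1384]
tool_rot: [-0.695, -0.132, 0.695, -0.132]
wrist_force: [-0.4, -0.1, -4.6]
gripper_width: 0.0603
```

>>> {"fn": "jog_arm", "kwargs": {
  "targets": [
    [[0,0,-20,0,0,0,1],[0,0,-45,0,0,0,1],[0,0,-60,0,0,0,1],[0,0,-70,0,0,0,1],[0,0,-72,0,0,0,1]]
  ]
}}

```text
clock: 5.2
position: [0.5687, 0.295, 0.0656]
tool_rot: [-0.694, -0.131, 0.695, -0.131]
wrist_force: [0.2, 0.1, -4.1]
gripper_width: 0.0601
```

>>> {"fn": "jog_arm", "kwargs": {
  "targets": [
    [[0,0,-1,0,0,0,1],[0,0,-2,0,0,0,1],[0,0,-3,0,0,0,1],[0,0,-3,0,0,0,1],[0,0,-3,0,0,0,1]]
  ]
}}

```text
clock: 5.82
position: [0.5693, 0.2962, 0.0648]
tool_rot: [0.695, 0.131, -0.694, 0.131]
wrist_force: [-1.9, -1.0, 6.0]
gripper_width: 0.0599
```

>>> {"fn": "jog_arm", "kwargs": {
  "targets": [
    [[0,0,0,0,0,0,-1],[0,0,0,0,0,0,-1],[0,0,0,0,0,0,-1],[0,0,15,0,0,0,-1],[0,0,60,0,0,0,-1]]
  ]
}}

```text
clock: 6.45
position: [0.5675, 0.2947, 0.1224]
tool_rot: [-0.693, -0.131, 0.696, -0.132]
wrist_force: [0.2, 0.4, -0.5]
gripper_width: 0.0856
```

>>> {"fn": "jog_arm", "kwargs": {
  "targets": [
    [[0,0,50,0,0,0,-1],[0,-20,80,0,0,-0.1,-1],[2,-60,80,0,0,-0.2,-1],[5,-110,80,0,0,-0.35,-1],[10,-160,80,0,0,-0.5,-1]]
  ]
}}

```text
clock: 7.08
position: [0.5789, 0.1348, 0.2047]
tool_rot: [0.706, -0.046, -0.705, -0.046]
wrist_force: [1.8, -0.2, 0.6]
gripper_width: 0.0852
```

>>> {"fn": "jog_arm", "kwargs": {
  "targets": [
    [[4,-45,0,0,0,-0.05,-1],[10,-90,0,0,0,-0.1,-1],[15,-135,0,0,0,-0.16,-1],[18,-160,0,0,0,-0.22,-1],[18,-170,0,0,0,-0.25,-1]]
  ]
}}

```text
clock: 7.7
position: [0.597, -0.0351, 0.2037]
tool_rot: [0.695, -0.133, -0.694, -0.133]
wrist_force: [0.0, 0.5, -0.6]
gripper_width: 0.0855
```

Check pitcher, handle and shaker from here.

```bash
python3 - <<'E'
from h import *
s,im=snap("wrist","w2");s2,b=snap("side","s2")
print(s["qpos"],s["position"],R.from_quat(s["tool_rot"]).as_matrix()[:,1])
cv2.imwrite("pics/w2o.png",np.hstack([cv2.resize(im,(400,300)),cv2.resize(b,(400,300))]))
E
```

```text
[ 0.5008  0.2742 -0.5786  1.608   0.1538  1.305  -2.0512] [ 0.597  -0.0351  0.2037] [-0.3702 -0.9289 -0.0004]
```

View pics/w2o.png

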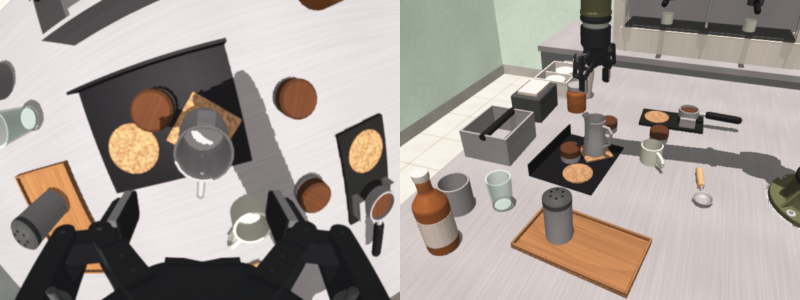

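>>> {"fn": "jog_arm", "kwargs": {
  "targets": [
    [[0,1,-35,0,0,0,-1],[0,1,-75,0,0,0,-1],[0,1,-115,0,0,0,-1],[0,1,-140,0,0,0,-1],[0,1,-140,0,0,0,-1]]
  ]
}}

```text
clock: 8.43
position: [0.595, -0.0304, 0.0615]
tool_rot: [-0.693, 0.131, 0.697, 0.131]
wrist_force: [0.3, 0.3, -0.3]
gripper_width: 0.0853
```

>>> {"fn": "jog_arm", "kwargs": {
  "targets": [
    [[0,0,0,0,0,0,1],[0,0,0,0,0,0,1],[0,0,0,0,0,0,1],[0,0,0,0,0,0,1],[0,0,0,0,0,0,1]]
  ]
}}

```text
clock: 9.05
position: [0.598, -0.0333, 0.0656]
tool_rot: [0.696, -0.132, -0.694, -0.132]
wrist_force: [-1.4, 0.1, 7.1]
gripper_width: 0.0621
```

```bash
python3 - <<'E'
from h import *
s={"position":np.array([.597,-.0351,.2037]),"tool_rot":[.695,-.133,-.694,-.133]}
im=cv2.imread("pics/w2.png");hsv=cv2.cvtColor(im,cv2.COLOR_BGR2HSV);m=cv2.inRange(hsv,(5,60,140),(25,200,255))
m=cv2.morphologyEx(m,cv2.MORPH_OPEN,np.ones((3,3)))
k,l,st,c=cv2.connectedComponentsWithStats(m)
for i in range(1,k):
    if st[i,4]>300:
        cn=cv2.findContours((l==i).astype(np.uint8),0,1)[0][0]
        for z in(.008,.014):
            P=plane("wrist",cn[:,0],z,s)[:,:2].astype(np.float32);(cc,r)=cv2.minEnclosingCircle(P);print(i,st[i],c[i],z,np.array(cc),r, P.mean(0))
E
```

```text
2 [292 147  25  34 381] [303.5564 165.3963] 0.008 [ 0.6414 -0.0305] 0.017624493688344955 [ 0.6387 -0.0324]
2 [292 147  25  34 381] [303.5564 165.3963] 0.014 [ 0.642  -0.0311] 0.017312727868556976 [ 0.6392 -0.033 ]
3 [ 212  148   59   60 2499] [239.5802 175.5738] 0.008 [0.6512 0.027 ] 0.028580497950315475 [0.6508 0.0275]
3 [ 212  148   59   60 2499] [239.5802 175.5738] 0.014 [0.6515 0.0254] 0.02807382307946682 [0.6511 0.0259]
10 [267 183  28  48 514] [280.0136 211.5331] 0.008 [0.6105 0.0006] 0.024302732199430466 [0.6103 0.0023]
10 [267 183  28  48 514] [280.0136 211.5331] 0.014 [ 0.6116 -0.0005] 0.023872030898928642 [0.6114 0.0011]
14 [ 173  197   82   81 5069] [213.3048 237.7802] 0.008 [0.6078 0.0791] 0.0427108034491539 [0.6082 0.0785]
14 [ 173  197   82   81 5069] [213.3048 237.7802] 0.014 [0.6089 0.0766] 0.041952747851610184 [0.6093 0.076 ]
15 [ 558  207   55   70 2916] [584.6533 241.4513] 0.008 [ 0.4503 -0.3037] 0.04389599338173866 [ 0.4514 -0.3029]
15 [ 558  207   55   70 2916] [584.6533 241.4513] 0.014 [ 0.4542 -0.2994] 0.04311683773994446 [ 0.4553 -0.2987]
17 [  24  261  122  116 5052] [ 89.8482 309.2829] 0.008 [0.5765 0.3013] 0.10160815715789795 [0.5783 0.2857]
17 [  24  261  122  116 5052] [ 89.8482 309.2829] 0.014 [0.5782 0.2948] 0.09980231523513794 [0.5799 0.2794]
```

>>> {"fn": "jog_arm", "kwargs": {
  "targets": [
    [[0,0,0,0,0,0,-1],[0,0,0,0,0,0,-1],[0,0,4,0,0,0,-1],[0,0,9,0,0,0,-1],[0,0,9,0,0,0,-1]]
  ]
}}

```text
clock: 9.68
position: [0.5973, -0.0332, 0.073]
tool_rot: [0.695, -0.132, -0.694, -0.132]
wrist_force: [0.8, -0.0, -0.1]
gripper_width: 0.0855
```

>>> {"fn": "jog_arm", "kwargs": {
  "targets": [
    [[0,0,0,0,0,0,1],[0,0,0,0,0,0,1],[0,0,0,0,0,0,1],[0,0,0,0,0,0,1],[0,0,0,0,0,0,1]]
  ]
}}

```text
clock: 10.3
position: [0.5969, -0.034, 0.0729]
tool_rot: [0.695, -0.133, -0.695, -0.132]
wrist_force: [-1.9, -2.5, 5.6]
gripper_width: 0.0626
```

```bash
python3 - <<'E'
from h import *
s,b=snap("side","s3");s,c=snap("scene","c3")
cv2.imwrite("pics/s3o.png",np.hstack([cv2.resize(b[130:280,230:380],(400,400),interpolation=2),cv2.resize(c[170:300,230:360],(400,400),interpolation=2)]))
E
```

```text
(no output)
```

View pics/s3o.png

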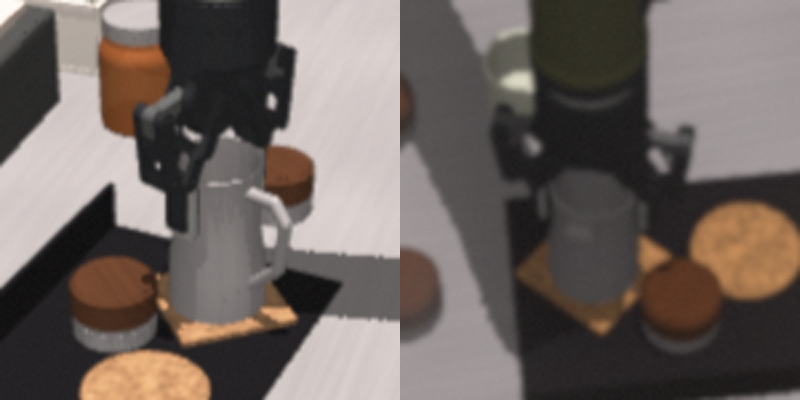

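>>> {"fn": "jog_arm", "kwargs": {
  "targets": [
    [[0,0,10,0,0,0,1],[0,0,30,0,0,0,1],[-5,5,55,0,0,0,1],[-15,25,75,0,0,0.04,1],[-32,60,80,0,0,0.12,1]]
  ]
}}

```text
clock: 11.02
position: [0.5657, 0.027, 0.1545]
tool_rot: [0.703, -0.09, -0.7, -0.09]
wrist_force: [0.4, 0.5, -2.8]
gripper_width: 0.0626
```

>>> {"fn": "jog_arm", "kwargs": {
  "targets": [
    [[-20,45,0,0,0,0.08,1],[-40,90,0,0,0,0.16,1],[-60,135,0,0,0,0.24,1],[-80,180,0,0,0,0.32,1],[-95,225,0,0,0,0.4,1]]
  ]
}}

```text
clock: 11.65
position: [0.4666, 0.2546, 0.1521]
tool_rot: [-0.705, -0.053, 0.705, -0.054]
wrist_force: [0.9, 0.3, -3.9]
gripper_width: 0.0627
```

>>> {"fn": "jog_arm", "kwargs": {
  "targets": [
    [[-10,35,0,0,0,0.06,1],[-15,55,0,0,0,0.08,1],[-15,60,-15,0,0,0.08,1],[-15,60,-45,0,0,0.08,1],[-15,60,-70,0,0,0.08,1]]
  ]
}}

```text
clock: 12.28
position: [0.455, 0.3093, 0.0799]
tool_rot: [-0.702, -0.077, 0.703, -0.079]
wrist_force: [0.2, -0.1, -3.4]
gripper_width: 0.0625
```

>>> {"fn": "jog_arm", "kwargs": {
  "targets": [
    [[0,0,-4,0,0,0,1],[0,0,-8,0,0,0,1],[0,0,-11,0,0,0,1],[0,0,-13,0,0,0,1],[0,0,-13,0,0,0,1]]
  ]
}}

```text
clock: 12.9
position: [0.4553, 0.3119, 0.07]
tool_rot: [0.703, 0.079, -0.702, 0.079]
wrist_force: [-0.1, -0.4, -0.5]
gripper_width: 0.0625
```

>>> {"fn": "jog_arm", "kwargs": {
  "targets": [
    [[0,0,0,0,0,0,-1],[0,0,0,0,0,0,-1],[0,0,0,0,0,0,-1],[0,0,15,0,0,0,-1],[0,0,60,0,0,0,-1]]
  ]
}}

```text
clock: 13.52
position: [0.4535, 0.3108, 0.1289]
tool_rot: [-0.701, -0.079, 0.704, -0.08]
wrist_force: [1.0, 0.3, -0.0]
gripper_width: 0.0854
```

>>> {"fn": "jog_arm", "kwargs": {
  "targets": [
    [[0,0,50,0,0,0,-1],[10,-40,85,0,0,-0.08,-1],[30,-85,85,0,0,-0.16,-1],[60,-130,85,0,0,-0.24,-1],[90,-170,85,0,0,-0.35,-1]]
  ]
}}

```text
clock: 14.15
position: [0.5459, 0.1401, 0.216]
tool_rot: [0.706, -0.046, -0.705, -0.046]
wrist_force: [0.7, 0.2, -0.0]
gripper_width: 0.0854
```

>>> {"fn": "jog_arm", "kwargs": {
  "targets": [
    [[30,-40,0,0,0,0,-1],[60,-80,0,0,0,0,-1],[90,-115,0,0,0,0,-1],[111,-125,0,0,0,0,-1],[111,-125,0,0,0,0,-1]]
  ]
}}

```text
clock: 14.78
position: [0.6567, 0.0153, 0.2147]
tool_rot: [0.706, -0.045, -0.706, -0.046]
wrist_force: [0.4, 0.3, -0.1]
gripper_width: 0.0853
```

```bash
python3 - <<'E'
from h import *
s,im=snap("wrist","w4");s2,b=snap("side","s4")
print(s["qpos"],s["position"],s["wrist_force"])
P=proj("wrist",[[.656,.016,.042]],s)[0];cv2.circle(im,tuple(np.int32(P)),4,(0,255,0),-1)
hsv=cv2.cvtColor(cv2.imread("pics/w4.png"),cv2.COLOR_BGR2HSV);m=cv2.inRange(hsv,(3,90,50),(14,200,150))
k,l,st,c=cv2.connectedComponentsWithStats(m)
for i in range(1,k):
    if st[i,4]>700:
        cn=cv2.findContours((l==i).astype(np.uint8),0,1)[0][0];Q=plane("wrist",cn[:,0],.04,s)[:,:2].astype(np.float32);cc,r=cv2.minEnclosingCircle(Q);print(c[i],cc,r)
cv2.imwrite("pics/w4o.png",np.hstack([cv2.resize(im,(400,300)),cv2.resize(b,(400,300))]))
E
```

```text
[ 0.416   0.4122 -0.6395  1.4375  0.2456  1.3723 -1.931 ] [0.6567 0.0153 0.2147] [ 0.396   0.2508 -0.1092]
[588.2812  98.1543] (0.7453525066375732, -0.2759712040424347) 0.0549980103969574
[361.8524 235.714 ] (0.6297998428344727, -0.007047884166240692) 0.0824756994843483
[520.0534 245.4952] (0.5990287065505981, -0.1722428798675537) 0.03381292521953583
[129.1399 297.1339] (0.5659437775611877, 0.27484962344169617) 0.11503889411687851
```

View pics/w4o.png

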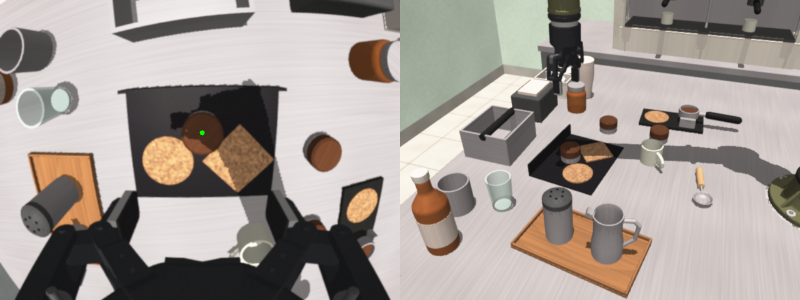

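>>> {"fn": "jog_arm", "kwargs": {
  "targets": [
    [[0,0,-50,0,0,0,-1],[0,0,-100,0,0,0,-1],[0,0,-150,0,0,0,-1],[0,0,-190,0,0,0,-1],[0,0,-205,0,0,0,-1]]
  ]
}}

```text
clock: 15.5
position: [0.6534, 0.0179, 0.0075]
tool_rot: [-0.704, 0.044, 0.707, 0.044]
wrist_force: [0.1, 0.1, -0.1]
gripper_width: 0.0855
```

>>> {"fn": "jog_arm", "kwargs": {
  "targets": [
    [[0,0,0,0,0,0,-1],[0,0,0,0,0,0,1],[0,0,0,0,0,0,1],[0,0,0,0,0,0,1],[0,0,0,0,0,0,1]]
  ]
}}

```text
clock: 16.12
position: [0.6577, 0.0169, 0.0123]
tool_rot: [0.707, -0.045, -0.704, -0.045]
wrist_force: [-1.7, 0.6, 7.0]
gripper_width: 0.0582
```

```bash
python3 - <<'E'
from h import *
s={"position":np.array([.6567,.0153,.2147]),"tool_rot":[.706,-.045,-.706,-.046]}
q=lambda *p:np.array(p)*1.6
P=plane("wrist",q((239,123),(273,159),(237,191),(202,156)),.008,s)[:,:2];print(P,P.mean(0))
im=cv2.imread("pics/w4.png");hsv=cv2.cvtColor(im,cv2.COLOR_BGR2HSV);m=cv2.inRange(hsv,(5,60,140),(25,200,255))
k,l,st,c=cv2.connectedComponentsWithStats(m)
for i in range(1,k):
    if st[i,4]>1500:
        cn=cv2.findContours((l==i).astype(np.uint8),0,1)[0][0]
        for z in(.008,.014):
            Q=plane("wrist",cn[:,0],z,s)[:,:2].astype(np.float32);cc,r=cv2.minEnclosingCircle(Q);print(c[i],z,cc,r,cv2.minAreaRect(Q))
E
```

```text
[[ 0.6559 -0.0407]
 [ 0.5891 -0.093 ]
 [ 0.5386 -0.0284]
 [ 0.6097  0.0227]] [ 0.5983 -0.0348]
[268.1925 256.5855] 0.008 (0.6079773306846619, 0.07960580289363861) 0.0425867959856987 ((0.6073713898658752, 0.080240398645401), (0.08425230532884598, 0.08308490365743637), 29.717090606689453)
[268.1925 256.5855] 0.014 (0.6101745963096619, 0.07832887023687363) 0.04185457527637482 ((0.6095790863037109, 0.07895252108573914), (0.08280032128095627, 0.08165299892425537), 29.71712875366211)
[355.1152 265.8185] 0.008 (0.5784099698066711, -0.013113170862197876) 0.043090254068374634 ((0.5840438008308411, -0.019710063934326172), (0.08316897600889206, 0.04730592295527458), 39.330257415771484)
[355.1152 265.8185] 0.014 (0.581116795539856, -0.012792340479791164) 0.042349256575107574 ((0.5866535902023315, -0.019275352358818054), (0.08173562586307526, 0.046490587294101715), 39.3302001953125)
[111.0005 294.1514] 0.008 (0.5587878227233887, 0.3037914037704468) 0.11449410766363144 ((0.5550410151481628, 0.30516451597213745), (0.1522570252418518, 0.18300527334213257), 81.98883056640625)
[111.0005 294.1514] 0.014 (0.561832845211029, 0.2986507713794708) 0.11252257972955704 ((0.558150589466095, 0.30000022053718567), (0.14963304996490479, 0.17985129356384277), 81.98883056640625)
[579.0409 328.5608] 0.008 (0.4493793249130249, -0.30392882227897644) 0.04376573860645294 ((0.44949355721473694, -0.30393657088279724), (0.08608044683933258, 0.08493250608444214), 58.09192657470703)
[579.0409 328.5608] 0.014 (0.4543098509311676, -0.298595666885376) 0.04301314800977707 ((0.4544221758842468, -0.2986033856868744), (0.0845969095826149, 0.08346875011920929), 58.09181213378906)
```

>>> {"fn": "jog_arm", "kwargs": {
  "targets": [
    [[0,0,10,0,0,0,1],[0,0,35,0,0,0,1],[-5,-8,65,0,0,0,1],[-20,-31,85,0,0,0,1],[-43,-66,85,0,0,0,1]]
  ]
}}

```text
clock: 16.75
position: [0.6142, -0.048, 0.0971]
tool_rot: [0.707, -0.043, -0.704, -0.044]
wrist_force: [0.1, -1.6, -3.3]
gripper_width: 0.0583
```

>>> {"fn": "jog_arm", "kwargs": {
  "targets": [
    [[-26,-42,0,0,0,0,1],[-54,-85,0,0,0,0,1],[-82,-128,0,0,0,0,1],[-110,-171,0,0,0,0,1],[-138,-214,0,0,0,0,1]]
  ]
}}

```text
clock: 17.38
position: [0.4736, -0.2644, 0.0949]
tool_rot: [0.706, -0.045, -0.706, -0.044]
wrist_force: [1.2, -0.2, -2.9]
gripper_width: 0.0584
```

>>> {"fn": "jog_arm", "kwargs": {
  "targets": [
    [[-15,-25,0,0,0,0,1],[-22,-36,0,0,0,0,1],[-22,-36,-20,0,0,0,1],[-22,-36,-50,0,0,0,1],[-22,-36,-65,0,0,0,1]]
  ]
}}

```text
clock: 18.0
position: [0.4527, -0.2974, 0.0281]
tool_rot: [-0.705, 0.043, 0.706, 0.045]
wrist_force: [-0.1, 0.4, -2.3]
gripper_width: 0.0582
```

```bash
python3 - <<'E'
from h import *
s,c=snap("scene","c5");s2,b=snap("side","s5")
print(s["position"],s["wrist_force"],s["gripper_width"],s["qpos"])
for n,im in(("scene",c),("side",b)):
    t=np.linspace(0,6.28,40);P=np.c_[.454+.042*np.cos(t),-.3+.042*np.sin(t),0*t+.014];cv2.polylines(im,[np.int32(proj(n,P))],True,(0,255,0),1)
cv2.imwrite("pics/s5o.png",np.hstack([cv2.resize(c[130:280,100:250],(400,400),interpolation=2),cv2.resize(b[110:240,350:480],(400,400),interpolation=2)]))
E
```

```text
[ 0.4527 -0.2974  0.0281] [-0.1335  0.4184 -2.3351] 0.058158986314448484 [ 0.9693  0.3317 -0.4969  1.9155  0.1917  0.9431 -1.3133]
```

View pics/s5o.png

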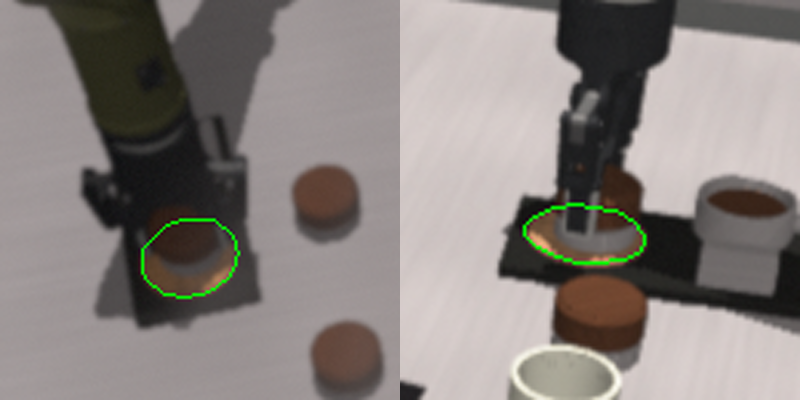

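>>> {"fn": "jog_arm", "kwargs": {
  "targets": [
    [[3,-1,-3,0,0,0,1],[3,-1,-6,0,0,0,1],[3,-1,-9,0,0,0,1],[3,-1,-11,0,0,0,1],[3,-1,-11,0,0,0,1]]
  ]
}}

```text
clock: 18.73
position: [0.4565, -0.3006, 0.0222]
tool_rot: [-0.706, 0.045, 0.706, 0.044]
wrist_force: [-7.7, 4.6, 21.5]
gripper_width: 0.0582
```

>>> {"fn": "jog_arm", "kwargs": {
  "targets": [
    [[0,0,2,0,0,0,1],[0,0,3,0,0,0,1],[0,0,3,0,0,0,1],[0,0,3,0,0,0,1],[0,0,3,0,0,0,1]]
  ]
}}

```text
clock: 19.35
position: [0.4565, -0.3006, 0.0223]
tool_rot: [0.706, -0.045, -0.705, -0.044]
wrist_force: [-2.4, 0.7, 7.0]
gripper_width: 0.0581
```

>>> {"fn": "jog_arm", "kwargs": {
  "targets": [
    [[0,0,0,0,0,0,-1],[0,0,0,0,0,0,-1],[0,0,0,0,0,0,-1],[0,0,15,0,0,0,-1],[0,0,60,0,0,0,-1]]
  ]
}}

```text
clock: 19.98
position: [0.4542, -0.2992, 0.0806]
tool_rot: [-0.704, 0.044, 0.707, 0.046]
wrist_force: [0.9, -0.8, 1.1]
gripper_width: 0.0852
```

>>> {"fn": "jog_arm", "kwargs": {
  "targets": [
    [[0,0,50,0,0,0,-1],[0,0,110,0,0,0,-1],[0,20,135,0,0,0,-1],[0,60,135,0,0,0,-1],[0,60,135,0,0,0,-1]]
  ]
}}

```text
clock: 20.6
position: [0.4569, -0.2369, 0.2182]
tool_rot: [0.706, -0.043, -0.705, -0.042]
wrist_force: [-0.0, -0.1, -0.4]
gripper_width: 0.0852
```

```bash
python3 - <<'E'
from h import *
s,im=snap("wrist","w6");print(s["position"])
o=im.copy()
for c,z,r in(((.454,-.3),.014,.042),((.454,-.3),.052,.03)):
    t=np.linspace(0,6.28,60);P=np.c_[c[0]+r*np.cos(t),c[1]+r*np.sin(t),0*t+z];cv2.polylines(o,[np.int32(proj("wrist",P,s)*4)],True,(0,255,0),1,cv2.LINE_AA,2)
p=proj("wrist",[[.454,-.3,.014]],s)[0].astype(int);print(p)
y,x=max(p[1]-90,0),max(p[0]-90,0)
cv2.imwrite("pics/w6o.png",np.hstack([cv2.resize(v[y:y+180,x:x+180],(400,400),interpolation=2) for v in(im,o)]))
E
```

```text
[ 0.4569 -0.2369  0.2182]
[389 199]
```

View pics/w6o.png

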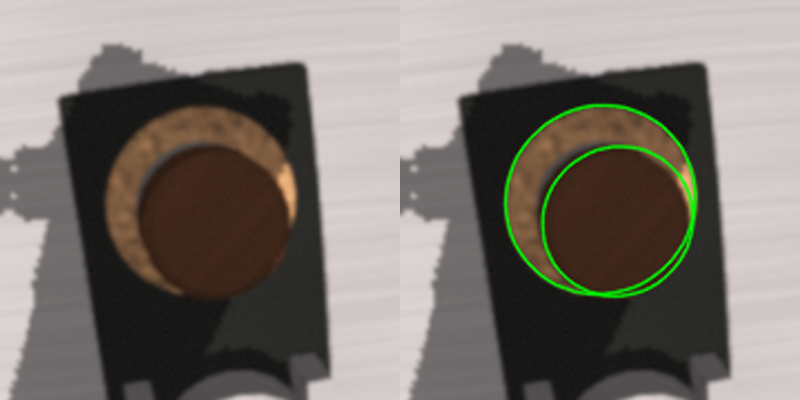

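Tamper sits within about 2 mm of the disc centre (cap centre at (215,222) in the crop against (218,221) expected). Now the pitcher goes back.

>>> {"fn": "jog_arm", "kwargs": {
  "targets": [
    [[0,40,0,0,0,0.03,-1],[0,90,0,0,0,0.06,-1],[0,140,0,0,0,0.09,-1],[0,190,0,0,0,0.12,-1],[0,240,0,0,0,0.15,-1]]
  ]
}}

```text
clock: 21.28
position: [0.456, 0.0002, 0.2168]
tool_rot: [0.707, 0.008, -0.707, 0.008]
wrist_force: [0.7, 1.1, 0.7]
gripper_width: 0.0856
```

>>> {"fn": "jog_arm", "kwargs": {
  "targets": [
    [[0,50,0,0,0,0.04,-1],[0,100,0,0,0,0.08,-1],[0,150,0,0,0,0.12,-1],[0,200,0,0,0,0.16,-1],[0,250,0,0,0,0.2,-1]]
  ]
}}

```text
clock: 21.9
position: [0.4568, 0.25, 0.2168]
tool_rot: [0.703, 0.078, -0.702, 0.079]
wrist_force: [0.9, -0.3, 0.0]
gripper_width: 0.0854
```

>>> {"fn": "jog_arm", "kwargs": {
  "targets": [
    [[0,35,0,0,0,0,-1],[0,55,0,0,0,0,-1],[0,58,0,0,0,0,-1],[0,58,0,0,0,0,-1],[0,58,0,0,0,0,-1]]
  ]
}}

```text
clock: 22.52
position: [0.4565, 0.3061, 0.2163]
tool_rot: [0.703, 0.078, -0.703, 0.079]
wrist_force: [0.5, -0.7, 0.2]
gripper_width: 0.0855
```

```bash
python3 - <<'E'
from h import *
s,im=snap("wrist","w7");print(s["position"],s["qpos"],R.from_quat(s["tool_rot"]).as_matrix()[:,1])
for c,z,r in(((.455,.311),.117,.032),((.569,.296),.123,.0315)):
    t=np.linspace(0,6.28,60);P=np.c_[c[0]+r*np.cos(t),c[1]+r*np.sin(t),0*t+z];cv2.polylines(im,[np.int32(proj("wrist",P,s))],True,(0,255,0),1)
cv2.imwrite("pics/w7o.png",im)
E
```

```text
[0.4565 0.3061 0.2163] [ 0.3134  0.2648 -1.0965  1.6951  0.2432  1.3308 -2.1769] [ 0.2197 -0.9756  0.0012]
```

View pics/w7o.png

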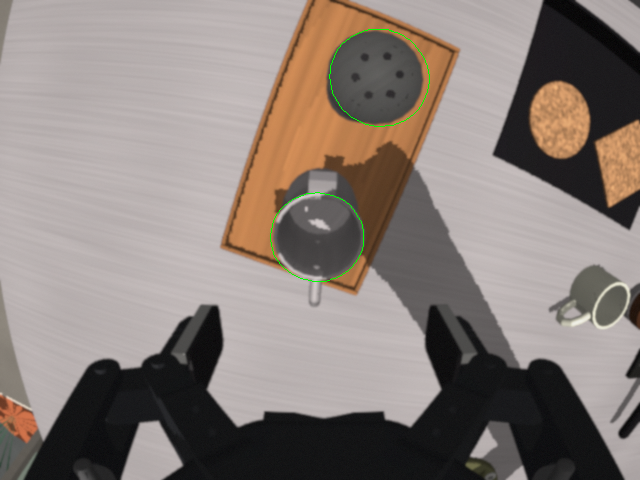

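>>> {"fn": "jog_arm", "kwargs": {
  "targets": [
    [[-1,5,-40,0,0,0,-1],[-1,5,-85,0,0,0,-1],[-1,5,-125,0,0,0,-1],[-1,5,-147,0,0,0,-1],[-1,5,-147,0,0,0,-1]]
  ]
}}

```text
clock: 23.2
position: [0.4544, 0.3118, 0.0685]
tool_rot: [-0.702, -0.078, 0.703, -0.079]
wrist_force: [0.4, 0.4, 0.1]
gripper_width: 0.0854
```

>>> {"fn": "jog_arm", "kwargs": {
  "targets": [
    [[0,0,0,0,0,0,1],[0,0,0,0,0,0,1],[0,0,0,0,0,0,1],[0,0,0,0,0,0,1],[0,0,0,0,0,0,1]]
  ]
}}

```text
clock: 23.82
position: [0.4564, 0.3129, 0.0716]
tool_rot: [0.704, 0.079, -0.702, 0.079]
wrist_force: [-0.6, -3.2, 6.4]
gripper_width: 0.0627
```

>>> {"fn": "jog_arm", "kwargs": {
  "targets": [
    [[0,0,10,0,0,0,1],[0,0,30,0,0,0,1],[0,-5,55,0,0,0,1],[5,-25,75,0,0,0,1],[15,-60,80,0,0,-0.05,1]]
  ]
}}

```text
clock: 24.45
position: [0.47, 0.2549, 0.1523]
tool_rot: [0.706, 0.063, -0.703, 0.062]
wrist_force: [1.5, -0.6, -2.6]
gripper_width: 0.0626
```

>>> {"fn": "jog_arm", "kwargs": {
  "targets": [
    [[15,-45,0,0,0,-0.06,1],[33,-90,0,0,0,-0.12,1],[52,-135,0,0,0,-0.18,1],[72,-180,0,0,0,-0.24,1],[92,-225,0,0,0,-0.3,1]]
  ]
}}

```text
clock: 25.08
position: [0.5626, 0.0267, 0.151]
tool_rot: [0.706, -0.045, -0.705, -0.045]
wrist_force: [0.3, 0.7, -3.2]
gripper_width: 0.0627
```

>>> {"fn": "jog_arm", "kwargs": {
  "targets": [
    [[18,-35,0,0,0,0,1],[28,-55,0,0,0,0,1],[32,-63,-10,0,0,0,1],[32,-63,-40,0,0,0,1],[32,-63,-65,0,0,0,1]]
  ]
}}

```text
clock: 25.7
position: [0.5929, -0.0329, 0.0832]
tool_rot: [-0.705, 0.043, 0.706, 0.044]
wrist_force: [0.1, 0.7, -3.6]
gripper_width: 0.0631
```

>>> {"fn": "jog_arm", "kwargs": {
  "targets": [
    [[0,0,-3,0,0,0,1],[0,0,-6,0,0,0,1],[0,0,-8,0,0,0,1],[0,0,-8,0,0,0,1],[0,0,-8,0,0,0,1]]
  ]
}}

```text
clock: 26.32
position: [0.5941, -0.0353, 0.0769]
tool_rot: [0.706, -0.045, -0.705, -0.045]
wrist_force: [-0.5, -0.3, -3.5]
gripper_width: 0.0626
```

```bash
python3 - <<'E'
from h import *
s,c=snap("scene","c8");s2,b=snap("side","s8");s3,w=snap("wrist","w8")
print(s["position"],s["wrist_force"])
cx,cy=.595,-.0355;X=np.array([.9934,-.115]);Y=np.array([.115,.9934])
sq=np.array([np.r_[[cx,cy]+d,.008] for d in(.0594*X,.0594*Y,-.0594*X,-.0594*Y)])
t=np.linspace(0,6.28,60)
for n,im in(("scene",c),("side",b),("wrist",w)):
    cv2.polylines(im,[np.int32(proj(n,sq,s3))],True,(0,255,0),1)
    P=np.c_[cx+.034*np.cos(t),cy+.034*np.sin(t),0*t+.008];cv2.polylines(im,[np.int32(proj(n,P,s3))],True,(255,255,0),1)
cv2.imwrite("pics/s8o.png",np.hstack([cv2.resize(c[190:310,240:360],(400,400),interpolation=2),cv2.resize(b[160:280,250:370],(400,400),interpolation=2)]))
E
```

```text
[ 0.5941 -0.0353  0.0769] [-0.5402 -0.2564 -3.4899]
```

View pics/s8o.png

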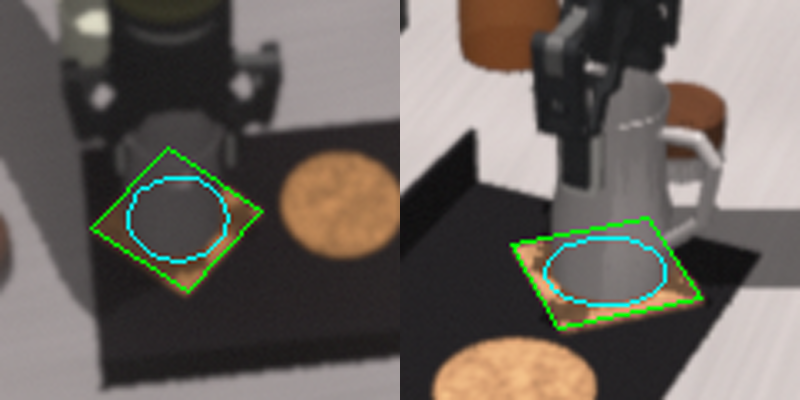

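>>> {"fn": "jog_arm", "kwargs": {
  "targets": [
    [[0,0,-1,0,0,0,1],[0,0,-2,0,0,0,1],[0,0,-3,0,0,0,1],[0,0,-4,0,0,0,1],[0,0,-4,0,0,0,1]]
  ]
}}

```text
clock: 27.1
position: [0.5948, -0.0355, 0.0746]
tool_rot: [0.706, -0.045, -0.705, -0.044]
wrist_force: [-3.4, -1.5, 9.7]
gripper_width: 0.0625
```

>>> {"fn": "jog_arm", "kwargs": {
  "targets": [
    [[0,0,1,0,0,0,-1],[0,0,1,0,0,0,-1],[0,0,1,0,0,0,-1],[0,0,15,0,0,0,-1],[0,0,60,0,0,0,-1]]
  ]
}}

```text
clock: 27.72
position: [0.592, -0.0353, 0.1314]
tool_rot: [-0.704, 0.044, 0.707, 0.045]
wrist_force: [0.2, -0.4, -0.2]
gripper_width: 0.0856
```

>>> {"fn": "jog_arm", "kwargs": {
  "targets": [
    [[0,0,50,0,0,0,-1],[0,20,80,0,0,0.1,-1],[-2,60,80,0,0,0.2,-1],[-5,110,80,0,0,0.3,-1],[-10,160,80,0,0,0.4,-1]]
  ]
}}

```text
clock: 28.35
position: [0.5839, 0.126, 0.2135]
tool_rot: [0.701, 0.097, -0.7, 0.097]
wrist_force: [0.2, -0.7, -0.2]
gripper_width: 0.0855
```

>>> {"fn": "jog_arm", "kwargs": {
  "targets": [
    [[-4,45,0,0,0,0.05,-1],[-9,90,0,0,0,0.1,-1],[-13,135,0,0,0,0.1,-1],[-16,165,0,0,0,0.1,-1],[-16,171,0,0,0,0.1,-1]]
  ]
}}

```text
clock: 28.98
position: [0.5665, 0.2988, 0.2133]
tool_rot: [0.695, 0.134, -0.694, 0.132]
wrist_force: [-0.7, -0.1, 0.4]
gripper_width: 0.0853
```

```bash
python3 - <<'E'
from h import *
s,im=snap("wrist","w9");print(s["position"],s["qpos"])
for c,z,r in(((.595,-.0355),.12,.032),((.5685,.2965),.123,.0315),((.608,.0797),.008,.042)):
    t=np.linspace(0,6.28,60);P=np.c_[c[0]+r*np.cos(t),c[1]+r*np.sin(t),0*t+z];cv2.polylines(im,[np.int32(proj("wrist",P,s))],True,(0,255,0),1)
cv2.imwrite("pics/w9o.png",im)
E
```

```text
[0.5665 0.2988 0.2133] [ 0.2115  0.4883 -1.0076  1.4763  0.413   1.4028 -2.0037]
```

View pics/w9o.png

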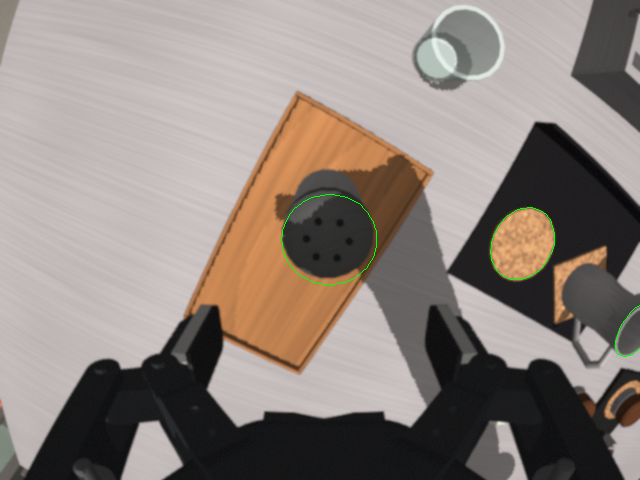

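>>> {"fn": "jog_arm", "kwargs": {
  "targets": [
    [[2,-2,-40,0,0,0,-1],[2,-2,-85,0,0,0,-1],[2,-2,-125,0,0,0,-1],[2,-2,-148,0,0,0,-1],[2,-2,-148,0,0,0,-1]]
  ]
}}

```text
clock: 29.65
position: [0.5697, 0.2919, 0.0631]
tool_rot: [-0.694, -0.13, 0.696, -0.131]
wrist_force: [-0.2, -0.1, 0.5]
gripper_width: 0.0858
```

>>> {"fn": "jog_arm", "kwargs": {
  "targets": [
    [[0,0,0,0,0,0,1],[0,0,0,0,0,0,1],[0,0,0,0,0,0,1],[0,0,0,0,0,0,1],[0,0,0,0,0,0,1]]
  ]
}}

```text
clock: 30.28
position: [0.5706, 0.2957, 0.0669]
tool_rot: [0.696, 0.132, -0.693, 0.131]
wrist_force: [-1.4, 2.1, 6.4]
gripper_width: 0.0607
```

>>> {"fn": "jog_arm", "kwargs": {
  "targets": [
    [[0,0,15,0,0,0,1],[0,0,40,0,0,0,1],[0,0,65,0,0,0,1],[4,-25,75,0,0,-0.06,1],[10,-60,75,0,0,-0.14,1]]
  ]
}}

```text
clock: 30.9
position: [0.5796, 0.2343, 0.1409]
tool_rot: [0.703, 0.083, -0.702, 0.082]
wrist_force: [0.1, -0.6, -4.6]
gripper_width: 0.0603
```

>>> {"fn": "jog_arm", "kwargs": {
  "targets": [
    [[7,-40,0,0,0,-0.1,1],[14,-80,0,0,0,-0.2,1],[21,-115,0,0,0,-0.3,1],[26,-143,0,0,0,-0.36,1],[28,-156,0,0,0,-0.36,1]]
  ]
}}

```text
clock: 31.52
position: [0.608, 0.0753, 0.1393]
tool_rot: [-0.706, 0.046, 0.706, 0.045]
wrist_force: [-0.3, 0.3, -4.7]
gripper_width: 0.0609
```

>>> {"fn": "jog_arm", "kwargs": {
  "targets": [
    [[0,0,-15,0,0,0,1],[0,0,-35,0,0,0,1],[0,0,-55,0,0,0,1],[0,0,-65,0,0,0,1],[0,0,-67,0,0,0,1]]
  ]
}}

```text
clock: 32.15
position: [0.607, 0.0782, 0.0711]
tool_rot: [-0.705, 0.044, 0.706, 0.044]
wrist_force: [-0.3, -0.1, -4.0]
gripper_width: 0.0606
```

```bash
python3 - <<'E'
from h import *
s,c=snap("scene","c10");s2,b=snap("side","s10")
print(s["position"],s["wrist_force"])
t=np.linspace(0,6.28,60)
for n,im in(("scene",c),("side",b)):
    for r in(.042,.031):
        P=np.c_[.608+r*np.cos(t),.0797+r*np.sin(t),0*t+.008];cv2.polylines(im,[np.int32(proj(n,P))],True,(0,255,0),1)
cv2.imwrite("pics/s10o.png",np.hstack([cv2.resize(c[190:310,270:390],(400,400),interpolation=2),cv2.resize(b[180:320,230:370],(400,400),interpolation=2)]))
E
```

```text
[0.607  0.0782 0.0711] [-0.2758 -0.0609 -3.957 ]
```

View pics/s10o.png

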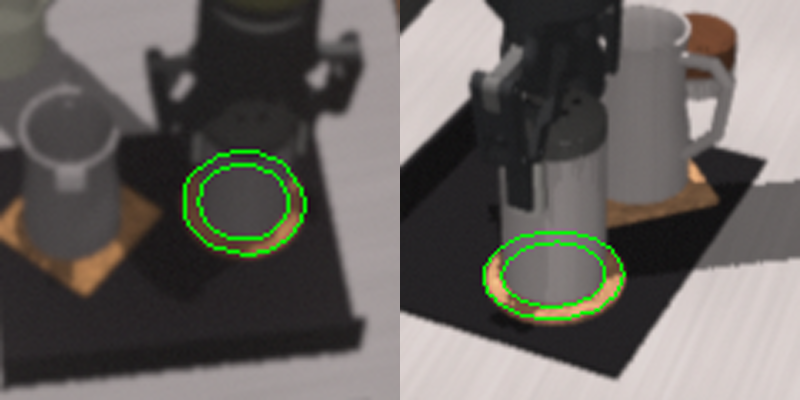

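Well centred, a millimetre or two above the pad. Lower to contact, release and retreat.

>>> {"fn": "jog_arm", "kwargs": {
  "targets": [
    [[0,0,-1,0,0,0,1],[0,0,-2,0,0,0,1],[0,0,-3,0,0,0,1],[0,0,-4,0,0,0,1],[0,0,-4,0,0,0,1]]
  ]
}}

```text
clock: 32.88
position: [0.6084, 0.0779, 0.0699]
tool_rot: [0.706, -0.045, -0.705, -0.044]
wrist_force: [-2.6, -0.8, 6.1]
gripper_width: 0.0605
```

>>> {"fn": "jog_arm", "kwargs": {
  "targets": [
    [[0,0,1,0,0,0,-1],[0,0,1,0,0,0,-1],[0,0,1,0,0,0,-1],[0,0,15,0,0,0,-1],[0,0,60,0,0,0,-1]]
  ]
}}

```text
clock: 33.5
position: [0.6061, 0.0772, 0.1274]
tool_rot: [-0.704, 0.045, 0.707, 0.044]
wrist_force: [0.7, -0.2, 1.3]
gripper_width: 0.0852
```

>>> {"fn": "jog_arm", "kwargs": {
  "targets": [
    [[0,0,50,0,0,0,-1],[0,-20,110,0,0,0,-1],[0,-50,130,0,0,0,-1],[0,-50,130,0,0,0,-1],[0,-50,130,0,0,0,-1]]
  ]
}}

```text
clock: 34.12
position: [0.6073, 0.0286, 0.258]
tool_rot: [-0.705, 0.044, 0.706, 0.045]
wrist_force: [-1.0, 0.8, -0.6]
gripper_width: 0.0857
```

```bash
python3 - <<'E'
from h import *
s,im=snap("wrist","w11");print(s["position"],s["wrist_force"],s["clock"])
for c,z,r in(((.595,-.0355),.12,.032),((.608,.0797),.126,.0315),((.608,.0797),.008,.042),((.454,-.3),.052,.03)):
    t=np.linspace(0,6.28,60);P=np.c_[c[0]+r*np.cos(t),c[1]+r*np.sin(t),0*t+z];cv2.polylines(im,[np.int32(proj("wrist",P,s))],True,(0,255,0),1)
cv2.imwrite("pics/w11o.png",im)
E
```

```text
[0.6073 0.0286 0.258 ] [-1.0279  0.7976 -0.6378] 34.125
```

View pics/w11o.png

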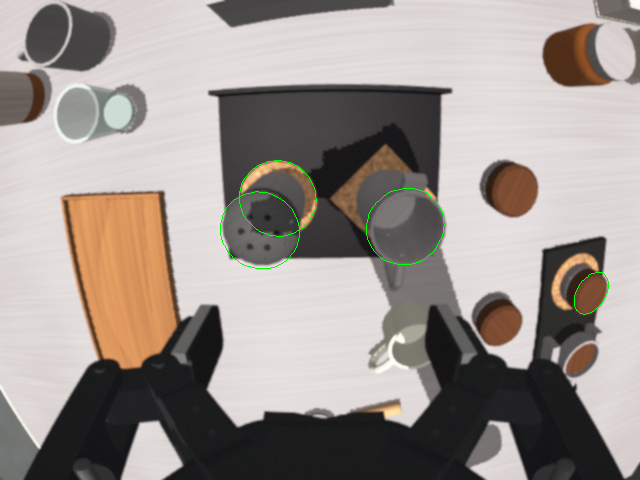

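The final view shows all three things on their predicted circles: shaker lid (260,230), pitcher rim (405,226), tamper (590,292). The cup and glass are in their places. Handing in.

```bash
python3 -c "
from bench import order
print(order.sign_off())"
```

```text
the job is handed in; nothing more can be done
None
```

I moved the shaker and then the pitcher onto the side tray and set the leftmost tamper on the cork disc. After that I put the pitcher back on its square pad and the shaker back on its round pad. The job was handed in at about 34 s of the 109 s; sign-off gives no verdict.

- **Final check:** the last wrist picture shows the shaker, pitcher and tamper upright. Each is within about 2–3 mm of the pad or disc centre I measured. The gripper was open, about 0.26 m up and touching nothing. The cup and glass looked to be in their places, though I did not measure them again.
- **Grasp that disagreed:** the pitcher closed at 62.6 mm where I expected about 58.5 mm on the neck, so the pads probably gripped its rim. Raising the grasp 9 mm did not change this, but the pitcher held firmly in both carries.
- **Heavy touch-down:** the tamper was pressed onto the disc with about 21 N before I eased off and released it. It stayed within about 2 mm of the disc centre.

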